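# Gauge a pole sleeve on the leaning pin and sort it

### The job

Slide the blue sleeve that lies on the black mat onto the leaning gauge pin as far as it will go, without forcing it, and let go of it there to see whether it reaches the red collar. Then take it off: if it had gone fully home against the collar, stand it on end in the green bay; if it had stopped short, stand it on end in the orange bay. Leave the spare sleeve in the white tray, and everything else, where it is.

Things in the scene. Friction and masses are not known exactly. Their poses are not given: they have to be found in the camera images.
- sleeve_1: A blue square plastic sleeve, 110 mm long, 40 x 40 mm outside, 24 mm square bore, about 110 g, same from both ends, lying on its side at the start. Origin at its centre, y along the bore. Looks like the other one, but one of the two (not told which) has a hidden neck at mid-length that the pin cannot pass.
- sleeve_2: A blue square plastic sleeve, 110 mm long, 40 x 40 mm outside, 24 mm square bore, about 110 g, same from both ends, lying on its side at the start. Origin at its centre, y along the bore. Looks like the other one, but one of the two (not told which) has a hidden neck at mid-length that the pin cannot pass. Which lies on the mat and which in the tray changes.
- gauge_pin: fixed steel pin, 19 mm thick, 85 mm long, last 10 mm tapered to 11 mm, leaning 45 degrees out of a red collar (48 mm across) on a strut and foot plate (110 x 150 x 12 mm). Origin on its axis at the collar's upper face, 75 mm above the shelf; z along the pin to its tip, x horizontal, -y its upper side. A sleeve fully home has its centre at z = 55 mm, one that stops short at 90 mm.
- mat: black rubber mat, 120 x 170 mm, 3 mm thick, fixed; origin at the centre of its underside. The sleeve to be tested lies on it.
- tray: white low tray, 130 x 160 mm, floor 3 mm thick, lip 12 mm high, fixed; origin at the centre of its underside. The spare sleeve lies in it.
- bay_green: open green box, fixed, 100 x 100 mm and 45 mm high outside, walls 6 mm, floor at most 6 mm thick; origin at the centre of its underside, z up. For a sleeve that fits.
- bay_orange: open orange box of the same size as the green one, fixed; origin at the centre of its underside. For a sleeve that stops short.
- squeegee: yellow squeegee lying flat, blade head 160 x 41 mm, handle 100 mm, up to 22 mm high; origin under the head. Leave alone.
- mug: white ceramic mug, 82 mm across, 90 mm high, with trim tools up to 175 mm high; origin at the centre of its underside. Leave alone.
- bottle: empty white spray bottle with red trigger head, 74 mm across, 222 mm high; origin at the centre of its underside. Leave alone.
- tape: black roll of tape lying flat, 68 mm across, 25 mm high; origin at the centre of its underside. Leave alone.
- tin: red wax tin with steel lid, 75 mm across, 45 mm high; origin at the centre of its underside. Leave alone.
There are look-alikes about, which are no part of the job. What is shaped like the part that bears gauge_pin but purple is not meant. What is shaped like the sleeve_1 but yellow is not meant.

How it is judged:
On the way:
1. the sleeve from the mat is on the gauge pin as far as it goes and let go: the open one within 5 mm of home, the necked one at its stop, while the spare lies in the tray (((z of sleeve_1 in the frame of gauge_pin between 0.045 and 0.06 m and x of sleeve_1 in the frame of gauge_pin between -0.008 and 0.008 m and y of sleeve_1 in the frame of gauge_pin between -0.008 and 0.008 m and angle between the y axis of sleeve_1 and the z axis of gauge_pin, either way round below 0.2 rad and contact force between the fingers and sleeve_1 below 0.1 N and linear speed of sleeve_1 below 0.02 m/s and horizontal distance between sleeve_2 and tray below 0.04 m and distance of sleeve_2 from where it was at the start of the episode below 0.025 m) or (z of sleeve_2 in the frame of gauge_pin between 0.082 and 0.097 m and x of sleeve_2 in the frame of gauge_pin between -0.008 and 0.008 m and y of sleeve_2 in the frame of gauge_pin between -0.008 and 0.008 m and angle between the y axis of sleeve_2 and the z axis of gauge_pin, either way round below 0.2 rad and contact force between the fingers and sleeve_2 below 0.1 N and linear speed of sleeve_2 below 0.02 m/s and horizontal distance between sleeve_1 and tray below 0.04 m and distance of sleeve_1 from where it was at the start of the episode below 0.025 m))), for 0.2 s.
At the end, for the whole second after the job is handed in: The sleeve from the mat stands upright (within 0.1 rad) at rest on the floor of its bay (green if it went fully home, orange if it stopped short), its centre within 32 mm of the bay's centre along each side; the spare is in the tray within 25 mm of where it lay (((x of sleeve_1 in the frame of bay_green between -0.032 and 0.032 m and y of sleeve_1 in the frame of bay_green between -0.032 and 0.032 m and z of sleeve_1 in the frame of bay_green between 0.05 and 0.068 m and (angle between sleeve_1's own y axis and vertical below 0.1 rad or angle between sleeve_1's own y axis and vertical above 3.04 rad) and linear speed of sleeve_1 below 0.02 m/s and horizontal distance between sleeve_2 and tray below 0.04 m and distance of sleeve_2 from where it was at the start of the episode below 0.025 m) or (x of sleeve_2 in the frame of bay_orange between -0.032 and 0.032 m and y of sleeve_2 in the frame of bay_orange between -0.032 and 0.032 m and z of sleeve_2 in the frame of bay_orange between 0.05 and 0.068 m and (angle between sleeve_2's own y axis and vertical below 0.1 rad or angle between sleeve_2's own y axis and vertical above 3.04 rad) and linear speed of sleeve_2 below 0.02 m/s and horizontal distance between sleeve_1 and tray below 0.04 m and distance of sleeve_1 from where it was at the start of the episode below 0.025 m))); the robot touches nothing.
It fails at once if the squeegee, mug, bottle, tape or tin is shifted more than 30 mm or tipped (distance of any of squeegee, mug, bottle, tape, tin from where it was at the start of the episode above 0.03 m or angle between any of squeegee, mug, bottle, tape, tin's own z axis and vertical above 0.35 rad).
It fails at once if the sleeve is forced against the gauge pin or its collar with more than 60 N (contact force between any of sleeve_1, sleeve_2 and gauge_pin above 60 N).
It also fails if it takes over 58 s, if anything falls off the work surface, if the arm or the gripper's body presses on something with over 40 N, if the wrist force passes 120 N, or if a joint passes its speed limit or range.

### The arm

A 7-joint arm with a two-finger parallel gripper is mounted at the origin on the work surface. World frame = base frame: x ahead of the robot, y to its left, z up, the work surface at z = 0. Lengths are in m, angles in rad, forces in N, time in s.
With the tool pointing down it reaches from about 0.425 to 0.875 m from the base axis. Payload 4.7 kg.
Tool frame: the origin (TCP) lies midway between the tips of the shut fingers; the grasp point (between the pads) lies 19 mm behind it; x points along the fingers, z is the direction in which the jaws open and shut, and the axes are right-handed (so a half turn about x gives the same grasp; the last joint's range is limited). The gripper opens to 87 mm and grips with 3 to 60 N. Pads are 19 mm wide; open, the fingers measure 117 mm over their backs; the gripper's body (75 mm by 190 mm) begins 51 mm behind the grasp point.
Start: joints at [0.014, 0.321, -0.07, 1.45, 0.023, 1.371, -0.057], TCP at [0.65, -0, 0.223] pointing down, gripper open.
Joint ranges: [-2.86, 2.86], [-0.3, 2.09], [-1.38, 1.24], [0.06, 2.45], [-1.56, 4.7], [0.09, 2.05], [-2.69, 2.69]. Speed limits (rad/s): [2.57, 2.57, 3.14, 3.14, 3.14, 3.14, 3.14].

### API

Orientations are given as a rotation vector (axis times angle).
In Python, from bench import ctrl, vision, close_job gives the robot as it stands. The module is installed in compiled form; this text tells all that it offers.
- The arm moves only by the tool servo_tool, never from a script. Its argument "commands" is a list that holds one entry, the list of rows, each a list of 7 numbers: the turn, a rotation vector about the tool's x, y, z in degrees, then the shift along the tool's x, y, z in mm, then the finger opening in mm, from 0 to 87. In form: [[[wx, wy, wz, x, y, z, grip], ...]]. A call has 1 to 5 rows; each row is the pose to reach, as a shift and turn from the pose commanded when the call began, along the tool's axes at that moment; what a row does not reach only later rows make up. A row lasts 1/8 s, in which the tool goes at most 62.5 mm and 10.7 degrees, less where a joint would pass 70% of its speed; a pose out of reach is approached as far as the arm can. A call with a gripper value outside its range is refused whole. The fingers move at their own pace and stop on an object; "newtons" is the grip in N (left out, the last holds). Time passes only in rows, so rows that repeat a pose let the fingers close. It gives the time, the measured TCP pose, the force and the opening at its end, in the units of the state.
- ctrl.get_state(): the state, without advancing time (a new reading comes with each control period).
- vision.get_image(name): name is "scene" or "side" or "wrist"; returns the picture (420x560x3 uint8, red, green, blue); there is no depth.
- vision.camera_info(name): a dict with "fov_y" (degrees; the focal length in pixels is half the picture's height over the tangent of half this angle, whatever the lens; pixels are square), "cx", "cy" (the principal point, pixels), "pose" (4x4, takes a point from camera to world coordinates). Camera axes: x right, y down, z forward; pixel columns grow to the right and rows downward; lengths in m; the calibration is good to about 2 mm. A picture is of the moment at which its call begins: read the wrist's pose just before it. camera_info takes no time and is no camera call; for the wrist camera it gives the pose at the moment of the call.
- close_job(): hands the job in, once; it reports no verdict.
The state is a dict: "time": time; "joint_positions": joint angles; "qd": joint speeds; "joint_torque": joint torques, N m; "position": TCP position; "tool_rot": TCP orientation; "ft_force": force on the tool from outside, world axes, zero at the start; "torque": the same for the moment, N m; "grip_width": opening from 0.0 (shut) to 1.0 (fully open).
Only numpy, scipy, OpenCV 4.12 (cv2) and the standard library are available. Lean on these libraries where they do the work, as an engineer would, in place of code of your own. Each camera call takes 0.05 s, during which the arm holds its last target. There are 200 camera calls.

## Working session

There is one attempt and no reset: what is moved stays moved. The work goes in short steps, Python scripts to look and compute and a tool call to move; the robot and the scene stay as the last step left them, time stands still between calls to the robot, and variables do not carry over. Pictures are saved under pics/ and viewed, about 8 in all and at most 12, crops included, and the job is handed in when it is done.

Besides the shell and the picture viewer there is one more tool, called after ">>>" in YAML: its name, and indented under it one key for each argument. servo_tool: Moves the arm, as the interface text tells. Its arguments: {"type":"object","properties":{"commands":{"type":"array"},"newtons":{"type":"number"}},"required":["commands"]}

```bash
mkdir -p pics; ls
cat > h.py <<'E'
import numpy as np, cv2
from scipy.spatial.transform import Rotation as R
from bench import ctrl, vision, close_job
def ray(name,u,v,info=None):
    i=info or vision.camera_info(name); f=210/np.tan(np.radians(i['fov_y'])/2); T=np.array(i['pose'])
    d=T[:3,:3]@np.array([(u-i['cx'])/f,(v-i['cy'])/f,1]); return T[:3,3],d/np.linalg.norm(d)
def onz(name,u,v,z,info=None):
    o,d=ray(name,u,v,info); return o+d*(z-o[2])/d[2]
def tri(rs):
    A=0;b=0
    for o,d in rs:
        P=np.eye(3)-np.outer(d,d);A=A+P;b=b+P@o
    return np.linalg.solve(A,b)
def proj(name,p,info=None):
    i=info or vision.camera_info(name); f=210/np.tan(np.radians(i['fov_y'])/2); T=np.array(i['pose'])
    c=T[:3,:3].T@(np.array(p)-T[:3,3]); return c[0]/c[2]*f+i['cx'],c[1]/c[2]*f+i['cy']
def save(name,im): cv2.imwrite('pics/'+name+'.png',im[:,:,::-1])
E
python3 - <<'E'
from h import *
for n in ('scene','side'):
    save(n+'0',vision.get_image(n)); i=vision.camera_info(n); print(n,i['fov_y'],i['cx'],i['cy'],np.round(i['pose'],3).tolist())
w=vision.camera_info('wrist');print(w['fov_y'],np.round(w['pose'],3).tolist())
s=ctrl.get_state();print(s['position'],s['tool_rot'],s['time'],R.from_rotvec(s['tool_rot']).as_matrix().round(3).tolist())
E
```

```text
pics
scene 44.63879893480675 273.5319013363854 206.992489744327 [[0.734, 0.476, -0.484, 1.32], [0.678, -0.532, 0.506, -0.892], [-0.017, -0.7, -0.714, 1.177], [0.0, 0.0, 0.0, 1.0]]
side 42.509239867529715 283.29918392400316 202.69375590910334 [[-0.983, -0.134, 0.125, 0.312], [-0.183, 0.682, -0.708, 1.148], [0.009, -0.719, -0.695, 1.29], [0.0, 0.0, 0.0, 1.0]]
64.05820441421913 [[1.0, -0.0, -0.001, 0.649], [-0.001, -0.954, -0.299, 0.083], [-0.001, 0.299, -0.954, 0.383], [0.0, 0.0, 0.0, 1.0]]
[ 6.49500025e-01 -1.71141786e-05  2.21562160e-01] [-1.66877676e-04  1.57254235e+00  2.09950678e-05] 0.1 [[-0.002, -0.0, 1.0], [-0.0, 1.0, 0.0], [-1.0, -0.0, -0.002]]
```

View pics/scene0.png

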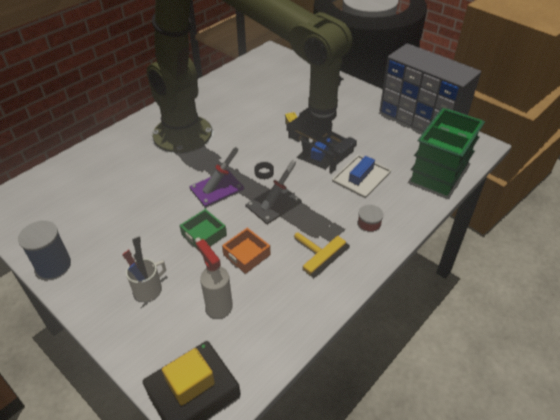

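View pics/side0.png

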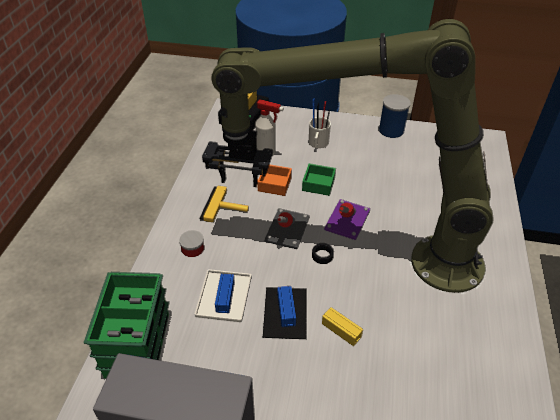

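Side view: candidates are the blue sleeve on the black mat (287,305), which is the target. The others are the blue sleeve in the white tray (225,292), the spare, and the yellow sleeve (342,325), a decoy. The pin is on the grey foot with a red collar at (286,218), and the purple one at (348,218) is a decoy. The bays are orange (274,180) and green (319,180).

Run:
```python
from h import *
S=cv2.imread('pics/side0.png');C=cv2.imread('pics/scene0.png')
def blobs(img,lo,hi,box,mn=25):
    hsv=cv2.cvtColor(img,cv2.COLOR_BGR2HSV);m=cv2.inRange(hsv,lo,hi);k=np.zeros_like(m);x0,y0,x1,y1=box;k[y0:y1,x0:x1]=m[y0:y1,x0:x1]
    for c in cv2.findContours(k,cv2.RETR_EXTERNAL,cv2.CHAIN_APPROX_NONE)[0]:
        if cv2.contourArea(c)>=mn: yield c
blue=((105,120,40),(130,255,255));
for c in blobs(S,*blue,(190,260,320,340)):
    r=cv2.minAreaRect(c);print('blue',r);
    print(np.round([onz('side',*p,.03) for p in cv2.boxPoints(r)],3).tolist(), onz('side',*r[0],.03).round(3))
for nm,lo,hi,box in (('orange',(5,150,60),(16,255,255),(250,160,300,200)),('green',(50,100,40),(85,255,255),(295,155,345,200)),('red',(0,120,50),(8,255,255),(270,205,300,232)),('purple',(130,80,40),(160,255,255),(310,190,380,245))):
    for c in blobs(S,lo,hi,box,15):
        r=cv2.boundingRect(c);m=cv2.minAreaRect(c);print(nm,r,m,onz('side',*m[0],.03).round(3))
print('foot?',onz('side',288,228,.012))
def big(img,x,y,w,h,s): return cv2.resize(img[y:y+h,x:x+w],None,fx=s,fy=s,interpolation=cv2.INTER_CUBIC)
a=big(S,185,155,165,190,3.1); b=big(C,180,135,130,140,4)
b=cv2.resize(b,(int(b.shape[1]*a.shape[0]/b.shape[0]*.5),a.shape[0]//2))
b=cv2.resize(big(C,240,150,70,80,4),(280,320)); b=cv2.copyMakeBorder(b,0,a.shape[0]-320,0,0,cv2.BORDER_CONSTANT)
cv2.imwrite('pics/crop1.png',np.hstack([a,b])); print(a.shape,b.shape)
```

```text
blue ((286.484619140625, 305.876953125), (40.0632209777832, 15.3803071975708), 82.87498474121094)
[[0.494, 0.214, 0.03], [0.452, 0.199, 0.03], [0.416, 0.328, 0.03], [0.455, 0.342, 0.03]] [0.454 0.273 0.03 ]
blue ((223.89393615722656, 292.66302490234375), (14.930102348327637, 39.73461151123047), 9.090276718139648)
[[0.65, 0.328, 0.03], [0.67, 0.191, 0.03], [0.625, 0.192, 0.03], [0.608, 0.328, 0.03]] [0.638 0.262 0.03 ]
orange (257, 165, 35, 31) ((273.37420654296875, 179.21307373046875), (32.32406997680664, 28.095294952392578), 10.007980346679688) [ 0.594 -0.244  0.03 ]
green (302, 164, 33, 32) ((317.94000244140625, 179.08001708984375), (29.7844295501709, 27.727245330810547), 10.304845809936523) [ 0.441 -0.275  0.03 ]
red (278, 212, 15, 15) ((285.0, 219.0), (14.0, 14.0), 90.0) [ 0.519 -0.06   0.03 ]
purple (324, 199, 46, 41) ((346.67889404296875, 218.61680603027344), (33.16630172729492, 38.1201057434082), 25.016895294189453) [ 0.322 -0.101  0.03 ]
foot? [ 0.5051861  -0.03947882  0.012     ]
(589, 512, 3) (589, 280, 3)
```

View pics/crop1.png

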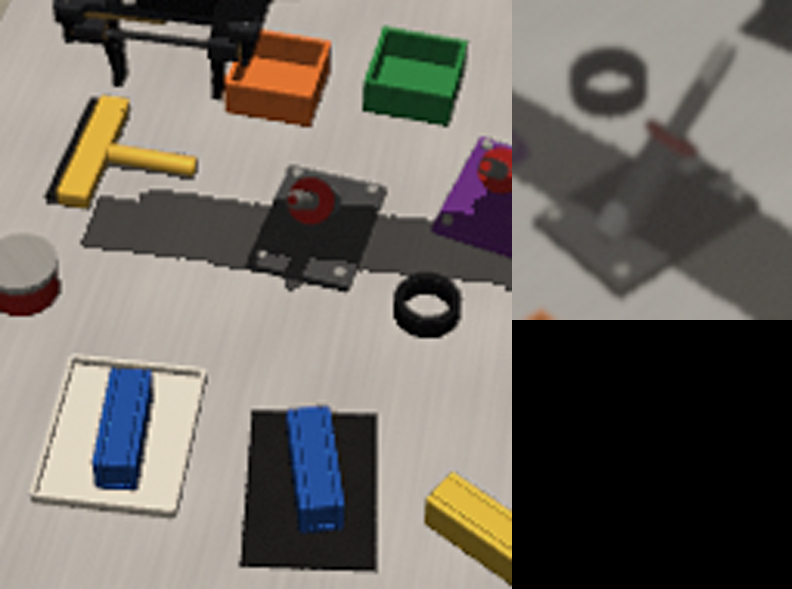

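The crop confirms the target is on the mat. The pin leans roughly towards the side camera. Next I triangulate the tip and collar.

Run:
```python
from h import *
def t(s,c):
    rs=[ray('side',*s),ray('scene',*c)];p=tri(rs);return p,[np.linalg.norm(np.cross(p-o,d)).round(4) for o,d in rs]
c,e1=t((285.6,219.5),(279.8,184.5)); p,e2=t((279.2,218.9),(294.5,162)); print(c,e1,p,e2)
d=p-c;print(d,np.linalg.norm(d),np.degrees(np.arctan2(d[2],np.hypot(d[0],d[1]))),np.degrees(np.arctan2(d[1],d[0])))
# foot corners side: crop px
for q in ((292,166),(385,187),(350,290),(249,265)): print(onz('side',185+q[0]/3.1,155+q[1]/3.1,.012).round(3))
# mat, tray corners
for q in ((250,409),(377,411),(377,570),(241,567)): print('mat',onz('side',185+q[0]/3.1,155+q[1]/3.1,.003).round(3))
# sleeve top face corners z=.043
for q in ((288,409),(328,406),(343,498),(301,507)): print('slv',onz('side',185+q[0]/3.1,155+q[1]/3.1,.043).round(3))
for n,qs in (('or',((238,33),(331,40),(314,95),(226,82))),('gr',((385,28),(467,40),(448,95),(365,80)))):
    P=np.array([onz('side',185+q[0]/3.1,155+q[1]/3.1,.045) for q in qs]);print(n,P.round(3).tolist(),P.mean(0))
```

```text
[ 0.51261889 -0.01960907  0.06878546] [np.float64(0.0026), np.float64(0.0026)] [0.52188355 0.03973224 0.12962202] [np.float64(0.0025), np.float64(0.0025)]
[0.00926466 0.05934132 0.06083655] 0.08548866559853736 45.36793457433219 81.12633206259467
[ 0.55  -0.122  0.012]
[ 0.446 -0.11   0.012]
[0.459 0.041 0.012]
[0.566 0.028 0.012]
mat [0.529 0.2   0.003]
mat [0.41  0.179 0.003]
mat [0.384 0.35  0.003]
mat [0.501 0.369 0.003]
slv [0.488 0.222 0.043]
slv [0.452 0.212 0.043]
slv [0.422 0.309 0.043]
slv [0.457 0.325 0.043]
or [[0.646, -0.291, 0.045], [0.539, -0.3, 0.045], [0.541, -0.204, 0.045], [0.641, -0.206, 0.045]] [ 0.59180705 -0.25015874  0.045     ]
gr [[0.481, -0.333, 0.045], [0.386, -0.33, 0.045], [0.396, -0.232, 0.045], [0.49, -0.239, 0.045]] [ 0.43804985 -0.28360793  0.045     ]
```

>>> servo_tool:
  commands:
    - [[0,0,0,-10,10,-45,87],[0,0,0,-20,20,-90,87],[0,0,0,-30,30,-130,87],[0,0,0,-30,30,-130,87],[0,0,0,-30,30,-130,87]]

```text
time: 0.72
position: [0.5203, 0.0296, 0.2524]
tool_rot: [-0.0, 1.57, -0.0]
ft_force: [1.1, 0.1, -0.6]
grip_width: 0.999
```

Run:
```python
from h import *
import pickle
s=ctrl.get_state();print(s['position'],s['time'])
i=vision.camera_info('wrist');im=vision.get_image('wrist');pickle.dump(i,open('w1.pkl','wb'));save('w1',im)
a=vision.get_image('side');save('side1',a)
save('v1',cv2.resize(np.array(im),(560,420)))
for p in ((.512,-.02,.075),(.522,.04,.135)): print(proj('wrist',p,i))
```

```text
[0.52034885 0.02964672 0.2524234 ] 0.725
(np.float64(271.0996775592806), np.float64(230.91657967840823))
(np.float64(281.00287932119085), np.float64(191.22566709900397))
```

View pics/w1.png

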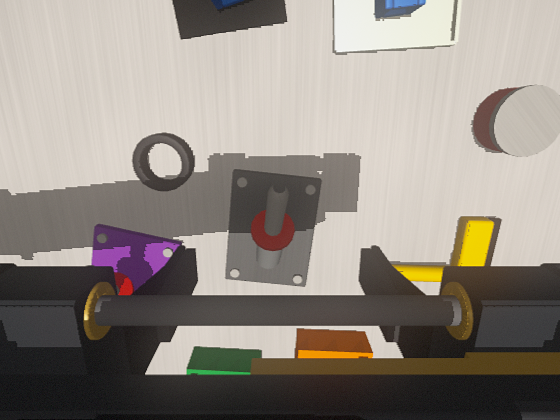

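The wrist view shows the collar at (273,230), the pin tip at (280,187) and the foot corners at (234,169), (321,179), (306,286) and (226,277). All of these agree with the predictions to within 4 px.

Run:
```python
from h import *
import pickle
i=pickle.load(open('w1.pkl','rb'))
Q=[onz('w',*q,.012,i) for q in ((234,169),(321,179),(306,286),(226,277))]
print(np.round(Q,3).tolist(),np.mean(Q,0).round(4))
for a,b in ((3,0),(2,1)): e=Q[b]-Q[a];print(np.degrees(np.arctan2(e[1],e[0])),np.linalg.norm(e))
for nm,w,s,c,z in (('collar',(273,230),(285.6,219.5),(279.8,184.5),.075),('tip',(280.3,188),(279.2,218.9),(294.5,162),.1351)):
    rs=[ray('w',*w,i),ray('side',*s),ray('scene',*c)]
    p=tri(rs);print(nm,p.round(4),tri(rs[:2]).round(4),[np.linalg.norm(np.cross(p-o,d)).round(4) for o,d in rs],'onz',onz('w',*w,z,i).round(4),onz('side',*s,z).round(4),onz('scene',*c,z).round(4))
m=cv2.cvtColor(cv2.imread('pics/w1.png'),cv2.COLOR_BGR2HSV);k=cv2.inRange(m,(0,120,50),(8,255,255))[200:260,240:310];print('red c',cv2.minAreaRect(cv2.findNonZero(k)))
```

```text
[[0.466, 0.036, 0.012], [0.572, 0.023, 0.012], [0.557, -0.125, 0.012], [0.45, -0.111, 0.012]] [ 0.5114 -0.0442  0.012 ]
83.53000475971666 0.14756690498537295
84.29485763260085 0.1487079502884665
collar [ 0.5132 -0.0204  0.0691] [ 0.5124 -0.0227  0.0667] [np.float64(0.0011), np.float64(0.0029), np.float64(0.0025)] onz [ 0.5141 -0.0189  0.075 ] [ 0.5095 -0.0155  0.075 ] [ 0.5199 -0.0239  0.075 ]
tip [0.5216 0.0405 0.1294] [0.5203 0.0422 0.1337] [np.float64(0.0009), np.float64(0.0027), np.float64(0.0023)] onz [0.5214 0.0429 0.1351] [0.5189 0.0433 0.1351] [0.5286 0.0354 0.1351]
red c ((31.949878692626953, 30.66748046875), (43.414306640625, 38.81575012207031), 8.530765533447266)
```

>>> servo_tool:
  commands:
    - [[-4,0,0,10,50,-15,87],[-8,0,0,20,105,-30,87],[-12,0,0,30,160,-45,87],[-17,0,0,40,215,-60,87],[-17,0,0,50,237,-65,87]]

```text
time: 1.45
position: [0.4537, 0.271, 0.2016]
tool_rot: [-0.236, 1.559, 0.239]
ft_force: [0.6, 0.4, -0.0]
grip_width: 0.995
```

>>> servo_tool:
  commands:
    - [[0,0,0,0,0,0,87],[0,0,0,0,0,0,87]]

```text
time: 1.7
position: [0.4561, 0.2655, 0.2023]
tool_rot: [-0.232, 1.559, 0.231]
ft_force: [0.3, -0.4, -0.3]
grip_width: 0.997
```

Run:
```python
from h import *
import pickle
s=ctrl.get_state();print(s['position'],s['tool_rot'],s['time'])
i=vision.camera_info('wrist');im=vision.get_image('wrist');pickle.dump((i,s),open('w2.pkl','wb'));save('w2',im)
c=(.455,.267,.043);print(proj('w',c,i))
k=cv2.inRange(cv2.cvtColor(np.array(im),cv2.COLOR_RGB2HSV),(105,120,40),(130,255,255))
for c in cv2.findContours(k,cv2.RETR_EXTERNAL,cv2.CHAIN_APPROX_NONE)[0]:
    if cv2.contourArea(c)>300: r=cv2.minAreaRect(c);print(r,[onz('w',*p,.043,i).round(3).tolist() for p in cv2.boxPoints(r)])
```

```text
[0.45611836 0.26546297 0.20230815] [-0.23184661  1.55884664  0.23054029] 1.7
(np.float64(278.2289123038602), np.float64(189.11258933135085))
((443.670654296875, 244.08145141601562), (36.24298858642578, 103.64816284179688), 19.79887580871582) [[0.622, 0.204, 0.043], [0.611, 0.314, 0.043], [0.649, 0.313, 0.043], [0.664, 0.201, 0.043]]
((279.0, 185.0), (110.0, 42.0), 90.0) [[0.42, 0.316, 0.043], [0.458, 0.327, 0.043], [0.492, 0.222, 0.043], [0.451, 0.209, 0.043]]
```

View pics/w2.png

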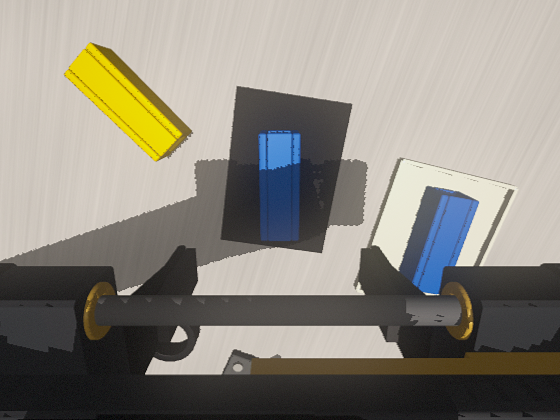

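The sleeve at (279,185) is aligned with the jaws, centred within 3 mm. Descending to grip.

>>> servo_tool:
  commands:
    - [[0,0,0,60,3,0,87],[0,0,0,120,3,0,87],[0,0,0,170,3,0,87],[0,0,0,191,3,0,87],[0,0,0,191,3,0,87]]

```text
time: 2.38
position: [0.4538, 0.2676, 0.0102]
tool_rot: [-0.232, 1.562, 0.23]
ft_force: [0.2, -0.2, 0.9]
grip_width: 1.0
```

>>> servo_tool:
  commands:
    - [[0,0,0,0,0,0,30],[0,0,0,0,0,0,30],[0,0,0,0,0,0,30],[0,0,0,0,0,0,30],[0,0,0,0,0,0,30]]
  newtons: 25

```text
time: 3.0
position: [0.4542, 0.2699, 0.0117]
tool_rot: [-0.233, 1.558, 0.233]
ft_force: [0.6, -0.2, -0.2]
grip_width: 0.521
```

>>> servo_tool:
  commands:
    - [[0,0,0,0,0,0,30],[0,0,0,-60,0,0,30],[0,0,0,-120,0,0,30],[0,0,0,-180,0,0,30],[0,0,0,-240,0,0,30]]

```text
time: 3.62
position: [0.4536, 0.2696, 0.2533]
tool_rot: [-0.233, 1.558, 0.233]
ft_force: [1.2, -0.2, -1.4]
grip_width: 0.46
```

```bash
cat >> h.py <<'E'
az=np.radians(84); O=np.array([.5145,-.0175,.075]); q=np.sqrt(.5)
A=np.array([np.cos(az)*q,np.sin(az)*q,q])
def toolR(tilt,az=az):  # tool y tilted up by tilt(deg) toward heading az
    t=np.radians(tilt);h=np.array([np.cos(az),np.sin(az),0]);k=np.array([0,0,1.])
    return np.c_[h*np.sin(t)-k*np.cos(t),h*np.cos(t)+k*np.sin(t),np.array([np.sin(az),-np.cos(az),0])]
def cmd(Rt,pt,s=None):
    s=s or ctrl.get_state();R0=R.from_rotvec(s['tool_rot']).as_matrix()
    print('turn',np.degrees(R.from_matrix(R0.T@Rt).as_rotvec()).round(1),'shift mm',(R0.T@(pt-s['position'])*1000).round(1),'t',round(s['time'],2))
OFF=np.array([-.0113,-.002,0])
def sleeveTCP(s_,Rt): return O+A*s_-Rt@OFF
E
python3 - <<'E'
from h import *
Rt=toolR(45)
for s in (.165,): p=sleeveTCP(s,Rt);print(p);cmd(Rt,p)
E
```

```text
[0.52767865 0.10788648 0.18509653]
turn [21.8 -9.  44.4] shift mm [  68.2 -176.3   23.5] t 3.62
```

>>> servo_tool:
  commands:
    - [[4.4,-1.8,8.9,0,-20,3,30],[8.7,-3.6,17.8,0,-40,6,30],[13.1,-5.4,26.6,0,-60,9,30],[17.4,-7.2,35.5,0,-80,12,30],[21.8,-9,44.4,0,-100,15,30]]

```text
time: 4.25
position: [0.4983, 0.1773, 0.252]
tool_rot: [0.693, 1.437, 0.534]
ft_force: [-0.2, 0.9, -2.1]
grip_width: 0.456
```

>>> servo_tool:
  commands:
    - [[0,0,0,0,0,0,30],[0,0,0,0,0,0,30]]

```text
time: 4.5
position: [0.4974, 0.1791, 0.2514]
tool_rot: [0.686, 1.442, 0.533]
ft_force: [-0.3, -0.3, -0.0]
grip_width: 0.454
```

Run:
```python
from h import *
Rt=toolR(45);cmd(Rt,sleeveTCP(.165,Rt));s=ctrl.get_state();print(s['joint_positions'].round(2) if hasattr(s['joint_positions'],'round') else s['joint_positions'],s['position'])
```

```text
turn [ 0.  -0.1  0. ] shift mm [ -1.  -94.8  37.5] t 4.5
[ 0.11  0.01 -0.    1.97 -0.83  1.29  0.3 ] [0.49742165 0.17910305 0.25141999]
```

>>> servo_tool:
  commands:
    - [[0,0,0,-1,-20,15,30],[0,0,0,-1,-50,37.5,30],[0,0,0,-1,-85,37.5,30],[0,0,0,-1,-85,37.5,30],[0,0,0,-1,-85,37.5,30]]

```text
time: 5.12
position: [0.5288, 0.1165, 0.1935]
tool_rot: [0.685, 1.441, 0.537]
ft_force: [0.1, 0.1, 0.0]
grip_width: 0.458
```

Run:
```python
from h import *
Rt=toolR(45);cmd(Rt,sleeveTCP(.175,Rt))
out=[]
for n in ('scene','side','wrist'):
    im=vision.get_image(n);save(n+'2',im);
    if n!='wrist':
        u,v=map(int,proj(n,(.52,.04,.135)));print(n,u,v);out.append(cv2.resize(im[v-40:v+40,u-40:u+40],(380,380),interpolation=cv2.INTER_CUBIC))
        for s in (0,.085,.11,.165): print(np.round(proj(n,O+A*s),1))
save('crop2',np.hstack(out))
```

```text
turn [ 0.2 -0.1 -0.1] shift mm [-0.2 -2.1 -0.2] t 5.12
scene 293 160
[279.9 182.7]
[294.1 159.8]
[298.3 153. ]
[307.6 137.9]
side 279 218
[284.1 218.8]
[278.6 218.6]
[276.9 218.5]
[272.9 218.3]
```

View pics/crop2.png

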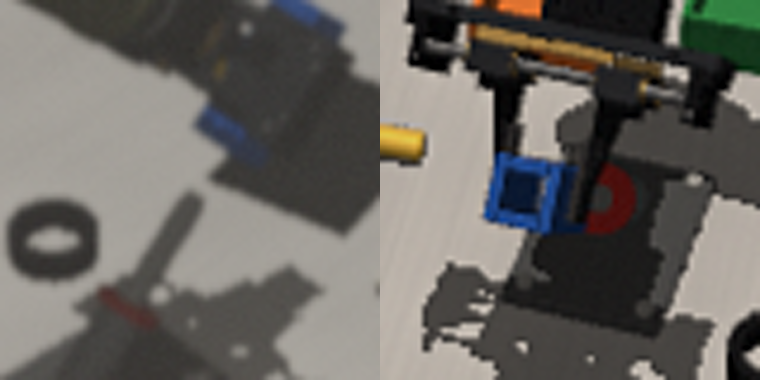

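Run:
```python
from h import *
s=ctrl.get_state();Rt=R.from_rotvec(s['tool_rot']).as_matrix();c=s['position']+Rt@OFF
for n,e,u,v in (('scene',-.055,293,160),('side',.055,279,218),('side',-.055,279,218)):
    print(n,e,[((np.array(proj(n,c+Rt@np.array([a*.02,e,b*.02])))-(u-40,v-40))*4.75).round().tolist() for a,b in ((-1,-1),(-1,1),(1,1),(1,-1))])
for n,u,v in (('scene',293,160),('side',279,218)):
    print('tip',[((np.array(proj(n,O+A*z))-(u-40,v-40))*4.75).round().tolist() for z in (.085,0)])
```

```text
scene -0.055 [[188.0, 120.0], [231.0, 149.0], [261.0, 164.0], [219.0, 135.0]]
side 0.055 [[177.0, 163.0], [110.0, 148.0], [96.0, 216.0], [162.0, 231.0]]
side -0.055 [[213.0, 166.0], [151.0, 153.0], [138.0, 217.0], [200.0, 230.0]]
tip [[195.0, 189.0], [128.0, 298.0]]
tip [[188.0, 193.0], [214.0, 194.0]]
```

Predicted and observed corners agree to about 1 px, which is well within the taper's lead-in. I insert along the pin with a light 15 N grip.

>>> servo_tool:
  commands:
    - [[0,0,0,0,-15,0,30],[0,0,0,0,-30,0,30],[0,0,0,0,-38,0,30],[0,0,0,0,-44,0,30],[0,0,0,0,-50,0,30]]
  newtons: 15

```text
time: 5.9
position: [0.525, 0.0788, 0.1565]
tool_rot: [0.687, 1.441, 0.533]
ft_force: [-0.2, -0.0, -0.8]
grip_width: 0.459
```

>>> servo_tool:
  commands:
    - [[0,0,0,0,-6,0,30],[0,0,0,0,-12,0,30],[0,0,0,0,-18,0,30],[0,0,0,0,-24,0,30],[0,0,0,0,-30,0,30]]

```text
time: 6.52
position: [0.5227, 0.0577, 0.1353]
tool_rot: [0.687, 1.441, 0.533]
ft_force: [-0.1, 0.0, -1.1]
grip_width: 0.464
```

```bash
cat > st.py <<'E'
from h import *
s=ctrl.get_state();Rt=R.from_rotvec(s['tool_rot']).as_matrix();c=s['position']+Rt@OFF-O
print('s',(A@c*1000).round(1),'pinx',(toolR(45)[:,2]@c*1000).round(1),'piny',(toolR(45)[:,0]@c*1000).round(1),'F tool',(Rt.T@s['ft_force']).round(1),s['time'])
E
python3 st.py
```

```text
s 94.1 pinx 0.3 piny -0.4 F tool [ 0.8 -0.8 -0.1] 6.525
```

Sliding freely with no side load. Going on in 3 mm steps through the possible stop.

>>> servo_tool:
  commands:
    - [[0,0,0,0,-3,0,30],[0,0,0,0,-5,0,30],[0,0,0,0,-7,0,30],[0,0,0,0,-9,0,30]]

```text
time: 7.02
position: [0.5221, 0.0516, 0.1292]
tool_rot: [0.687, 1.441, 0.533]
ft_force: [0.9, -0.0, -1.1]
grip_width: 0.458
```

```bash
python3 st.py
```

```text
s 85.5 pinx 0.3 piny -0.5 F tool [ 0.8 -0.7  0.9] 7.025
```

>>> servo_tool:
  commands:
    - [[0,0,0,0,-3,0,30],[0,0,0,0,-5,0,30],[0,0,0,0,-7,0,30],[0,0,0,0,-9,0,30]]

```text
time: 7.52
position: [0.5214, 0.0452, 0.1227]
tool_rot: [0.687, 1.441, 0.533]
ft_force: [-0.0, 0.1, -1.5]
grip_width: 0.459
```

```bash
python3 st.py
```

```text
s 76.4 pinx 0.3 piny -0.4 F tool [ 1.1 -1.  -0. ] 7.525
```

>>> servo_tool:
  commands:
    - [[0,0,0,0,-4,0,30],[0,0,0,0,-8,0,30],[0,0,0,0,-11,0,30],[0,0,0,0,-13,0,30],[0,0,0,0,-15,0,30]]

```text
time: 8.15
position: [0.5203, 0.0347, 0.1122]
tool_rot: [0.687, 1.441, 0.533]
ft_force: [-0.1, -0.2, -0.5]
grip_width: 0.457
```

```bash
python3 st.py
```

```text
s 61.4 pinx 0.3 piny -0.4 F tool [ 0.3 -0.5 -0.1] 8.15
```

>>> servo_tool:
  commands:
    - [[0,0,0,0,-2,0,30],[0,0,0,0,-4,0,30],[0,0,0,0,-5,0,30],[0,0,0,0,-6,0,30]]

```text
time: 8.65
position: [0.5201, 0.0324, 0.1097]
tool_rot: [0.689, 1.44, 0.537]
ft_force: [-1.0, 4.4, 6.3]
grip_width: 0.458
```

```bash
python3 st.py
```

```text
s 58.0 pinx 0.4 piny -0.4 F tool [-1.4  7.5 -1.5] 8.65
```

Contact of 7.5 N along the pin, at an estimated 58 mm, which is home within measuring error. Releasing, then backing off and looking.

>>> servo_tool:
  commands:
    - [[0,0,0,0,0,0,60],[0,0,0,0,0,0,75],[0,0,0,0,0,0,75],[0,0,0,0,0,0,75],[0,0,0,0,0,0,75]]

```text
time: 9.28
position: [0.5198, 0.0304, 0.1079]
tool_rot: [0.687, 1.441, 0.533]
ft_force: [0.4, 1.2, 0.0]
grip_width: 0.844
```

>>> servo_tool:
  commands:
    - [[0,0,0,-20,0,0,75],[0,0,0,-60,0,0,75],[0,0,0,-100,0,0,75],[0,0,0,-100,0,0,75]]

```text
time: 9.78
position: [0.514, -0.0442, 0.1813]
tool_rot: [0.686, 1.435, 0.527]
ft_force: [1.2, -0.4, -0.8]
grip_width: 0.866
```

Run:
```python
from h import *
s=ctrl.get_state();print(s['position'],s['time'])
out=[]
for n in ('scene','side'):
    im=vision.get_image(n);save(n+'3',im)
    u,v=map(int,proj(n,(.52,.04,.135)));out.append(cv2.resize(im[v-40:v+40,u-40:u+40],(380,380),interpolation=cv2.INTER_CUBIC))
    Rt=toolR(45)
    for e in (-.055,.055):print(n,e,[((np.array(proj(n,O+A*.055+Rt@np.array([a*.02,e,b*.02])))-(u-40,v-40))*4.75).round().tolist() for a,b in ((-1,-1),(-1,1),(1,1),(1,-1))])
save('crop3',np.hstack(out)); save('w3',vision.get_image('wrist'))
```

```text
[ 0.51402476 -0.04420936  0.18134479] 9.775
scene -0.055 [[92.0, 277.0], [132.0, 307.0], [164.0, 319.0], [124.0, 289.0]]
scene 0.055 [[179.0, 135.0], [221.0, 164.0], [251.0, 179.0], [210.0, 150.0]]
side -0.055 [[250.0, 171.0], [192.0, 158.0], [179.0, 217.0], [237.0, 230.0]]
side 0.055 [[218.0, 167.0], [156.0, 154.0], [143.0, 217.0], [204.0, 231.0]]
```

View pics/crop3.png

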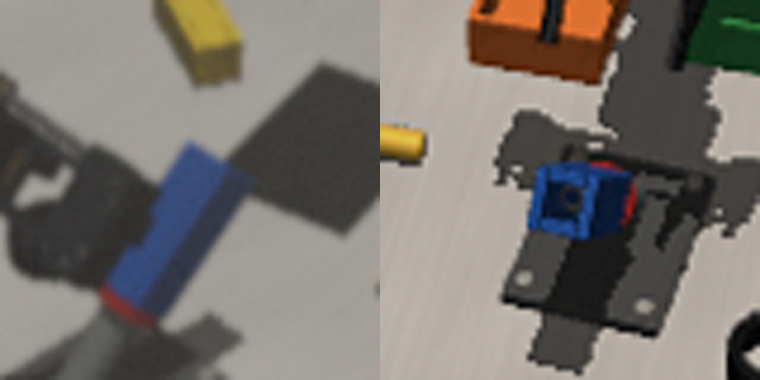

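The sleeve is fully home: it touches the red collar in the scene view, and the pin is visible well down the bore in the side view. So green bay. Next is a regrasp near the upper end with the tool tilted, so that little tilt remains when the sleeve stands.

```bash
cat >> h.py <<'E'
def grasp(s_,tilt,back=0):
    Rt=toolR(tilt);return Rt,O+A*s_+Rt[:,0]*(.019-back)
E
python3 - <<'E'
from h import *
Rt,p=grasp(.08,-15,.1);print(p);cmd(Rt,p)
print('mug',onz('side',318,143,0).round(3),'bottle',onz('side',266,150,0).round(3),'purple tip',onz('side',342,213,.135).round(3))
for n in ('side3','side1'):
  im=cv2.cvtColor(cv2.imread(f'pics/{n}.png'),cv2.COLOR_BGR2HSV);k=cv2.inRange(im,(50,100,40),(85,255,255));k[:150]=0;k[205:]=0;k[:,:290]=0;k[:,350:]=0
  r=cv2.minAreaRect(cv2.findNonZero(k));print(r,onz('side',*r[0],.03))
E
```

```text
[0.52260439 0.05960815 0.20980853]
turn [  0.   -0.1 -60. ] shift mm [48.1 92.5  0.1] t 9.93
mug [ 0.473 -0.519  0.   ] bottle [ 0.662 -0.437  0.   ] purple tip [ 0.337 -0.018  0.135]
((319.0480041503906, 179.23602294921875), (27.190589904785156, 27.637802124023438), 10.30484676361084) [ 0.43686817 -0.27523318  0.03      ]
((318.0280456542969, 179.09600830078125), (29.605545043945312, 27.727245330810547), 10.304847717285156) [ 0.44049333 -0.27527496  0.03      ]
```

>>> servo_tool:
  commands:
    - [[0,0,-10,0,20,0,75],[0,0,-20,5,45,0,75],[0,0,-30,15,70,0,75],[0,0,-40,30,85,0,75],[0,0,-50,48,92.5,0,75]]

```text
time: 10.55
position: [0.5229, 0.0611, 0.2112]
tool_rot: [0.008, 1.57, -0.152]
ft_force: [-0.9, -0.1, -1.0]
grip_width: 0.86
```

>>> servo_tool:
  commands:
    - [[0,0,-10,0,0,0,75],[0,0,-10,0,0,0,75],[0,0,-10,0,0,0,75]]

```text
time: 10.92
position: [0.5223, 0.0581, 0.2094]
tool_rot: [-0.123, 1.576, -0.287]
ft_force: [1.0, 0.6, -0.5]
grip_width: 0.86
```

Run:
```python
from h import *
cmd(*grasp(.08,-15,0));save('w4',vision.get_image('wrist'))
s=ctrl.get_state();print(np.round(s['joint_positions'],2))
```

```text
turn [ 0.  -0.1 -0.1] shift mm [99.2  1.3  0.4] t 10.93
[-0.21  0.14 -0.13  1.72  0.26  1.4  -0.5 ]
```

View pics/w4.png

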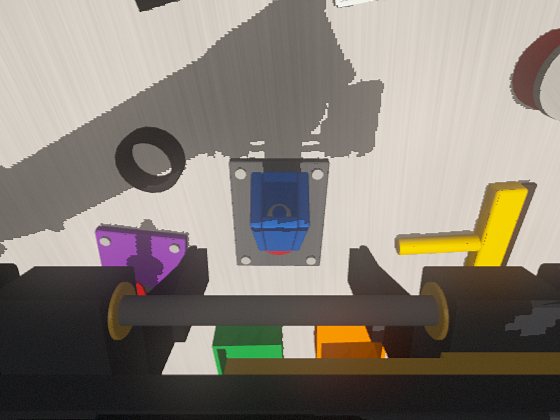

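Sleeve centred between the fingers at (279,215). Descending, gripping, then sliding it off along the pin axis.

>>> servo_tool:
  commands:
    - [[0,0,0,40,1,0,75],[0,0,0,80,1,0,75],[0,0,0,99,1,0,75],[0,0,0,99,1,0,75]]

```text
time: 11.48
position: [0.5189, 0.0313, 0.1132]
tool_rot: [-0.121, 1.577, -0.292]
ft_force: [-0.6, -0.2, 0.7]
grip_width: 0.86
```

>>> servo_tool:
  commands:
    - [[0,0,0,0,0,0,30],[0,0,0,0,0,0,30],[0,0,0,0,0,0,30],[0,0,0,0,0,0,30],[0,0,0,0,0,0,30]]
  newtons: 35

```text
time: 12.1
position: [0.5204, 0.0347, 0.1145]
tool_rot: [-0.124, 1.573, -0.287]
ft_force: [-0.4, 0.1, 0.4]
grip_width: 0.457
```

Run:
```python
from h import *
s=ctrl.get_state();print(s['position'],s['grip_width'],s['ft_force'])
for d in (0,.02,.11): Rt,p=grasp(.08+d,-15);cmd(Rt,p)
```

```text
[0.52042395 0.0347456  0.11452192] 0.45739833823235265 [-0.44595846  0.05052992  0.44156569]
turn [ 0.  0. -0.] shift mm [ 1.5 -0.6 -0.4] t 12.1
turn [ 0.  0. -0.] shift mm [-15.8   9.4  -0.4] t 12.1
turn [ 0.  0. -0.] shift mm [-93.7  54.5  -0.4] t 12.1
```

>>> servo_tool:
  commands:
    - [[0,0,0,-8.7,5,0,30],[0,0,0,-26,15,0,30],[0,0,0,-48.5,28,0,30],[0,0,0,-72.7,42,0,30],[0,0,0,-97,56,0,30]]

```text
time: 12.72
position: [0.5287, 0.1154, 0.1951]
tool_rot: [-0.124, 1.573, -0.286]
ft_force: [-0.4, -0.6, -0.6]
grip_width: 0.455
```

>>> servo_tool:
  commands:
    - [[0,0,0,-30,10,0,30],[0,0,0,-60,10,0,30],[0,0,0,-60,10,0,30]]

```text
time: 13.1
position: [0.5324, 0.1411, 0.2519]
tool_rot: [-0.123, 1.569, -0.283]
ft_force: [0.8, 0.5, -0.9]
grip_width: 0.456
```

Run:
```python
from h import *
s=ctrl.get_state();print(s['position'],s['grip_width'],s['ft_force'],s['time'])
G=np.array([.4385,-.28,0])
out=[]
# sleeve vertical, grip 25mm above centre; heading h: TCP = grasp + .019 x
for h in (84,40,10,-33):
    Rt=toolR(30,np.radians(h)); z=.006+.055+.025+.1
    p=G+np.array([0,0,z])+Rt[:,0]*.019; print(h,p.round(3)); cmd(Rt,p)
```

```text
[0.53238907 0.14107454 0.25192941] 0.4564863439460198 [ 0.79351405  0.489593   -0.85421118] 13.1
84 [ 0.439 -0.271  0.17 ]
turn [ 0.2  0.2 44.8] shift mm [ 186.4 -384.1  -50.9] t 13.1
40 [ 0.446 -0.274  0.17 ]
turn [44.9 -5.7 42.4] shift mm [ 187.1 -386.7  -44.3] t 13.1
10 [ 0.448 -0.278  0.17 ]
turn [75.2 -9.8 38.1] shift mm [ 188.2 -390.8  -41.8] t 13.1
-33 [ 0.446 -0.285  0.17 ]
turn [118.1 -15.6  27.5] shift mm [ 189.9 -397.5  -42.5] t 13.1
```

>>> servo_tool:
  commands:
    - [[0,0,9,5,-50,-7,30],[0,0,18,17,-104,-13,30],[0,0,27,32,-158,-20,30],[0,0,36,45,-212,-26,30],[0,0,44.8,58,-266,-33,30]]

```text
time: 13.72
position: [0.4692, -0.1305, 0.2624]
tool_rot: [0.489, 1.5, 0.329]
ft_force: [0.6, 0.6, -1.4]
grip_width: 0.463
```

Run:
```python
from h import *
s=ctrl.get_state();print(s['position'],s['grip_width'],s['ft_force'],s['time'],np.round(s['joint_positions'],2))
G=np.array([.4385,-.28,0]);Rt=toolR(30)
cmd(Rt,G+np.array([0,0,.186])+Rt[:,0]*.019);print('up in tool',Rt.T@[0,0,1])
```

```text
[ 0.46922341 -0.13047576  0.26244053] 0.46318258333768464 [ 0.57746141  0.61744637 -1.38583826] 13.725 [ 0.29  0.11  0.3   1.73 -0.49  1.57  0.55]
turn [ 0.1  0.2 -0.1] shift mm [   9.  -169.8  -15.1] t 13.72
up in tool [-0.8660254  0.5        0.       ]
```

>>> servo_tool:
  commands:
    - [[0,0,0,-9,-50,-5,30],[0,0,0,-18,-100,-10,30],[0,0,0,-26,-150,-15,30],[0,0,0,-26,-150,-15,30],[0,0,0,-26,-150,-15,30]]

```text
time: 14.35
position: [0.4402, -0.2687, 0.2091]
tool_rot: [0.487, 1.505, 0.327]
ft_force: [1.1, 0.3, -0.9]
grip_width: 0.458
```

Run:
```python
from h import *
s=ctrl.get_state();print(s['position'],s['grip_width'],s['ft_force'],s['time'],np.round(s['joint_positions'],2))
G=np.array([.4385,-.28,0]);Rt=toolR(30)
cmd(Rt,G+np.array([0,0,.088])+Rt[:,0]*.019)
out=[]
for n in ('scene','side'):
    im=vision.get_image(n);save(n+'5',im);u,v=map(int,proj(n,(.44,-.28,.12)));out.append(cv2.resize(im[v-55:v+55,u-55:u+55],(400,400),interpolation=cv2.INTER_CUBIC))
save('crop5',np.hstack(out)); save('w5',vision.get_image('wrist'))
```

```text
[ 0.44017869 -0.26867968  0.20910959] 0.45794805202123406 [ 1.11789429  0.2885486  -0.86065477] 14.35 [ 0.45  0.3   0.4   1.63 -0.49  1.61  0.82]
turn [-0.  -0.1  0.1] shift mm [118.3 -70.2  -0.3] t 14.35
```

View pics/crop5.png

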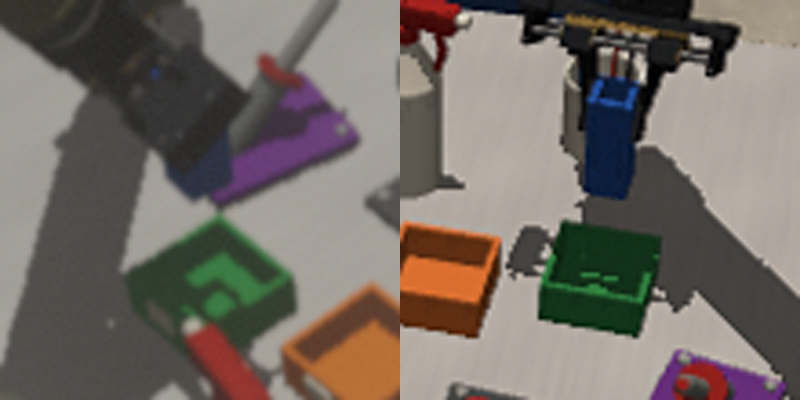

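Run:
```python
from h import *
def uv(n,x,y):
    u,v=map(int,proj(n,(.44,-.28,.12)));return u-55+x*110/400,v-55+y*110/400
for q in ((218,217),(126,277),(297,281)): print('scene rim',onz('scene',*uv('scene',*q),.045).round(3))
for q in ((166,222),(262,238),(247,305),(143,289)): print('side rim',onz('side',*uv('side',*q),.045).round(3))
s=ctrl.get_state();Rt=R.from_rotvec(s['tool_rot']).as_matrix();g=s['position']-Rt[:,0]*.019
for n in ('scene','side'):
    u,v=map(int,proj(n,(.44,-.28,.12)))
    for dz in (.03,-.08): print(n,dz,[((np.array(proj(n,g+Rt[:,2]*a*.02+np.array([0,b*.02,dz])))-(u-55,v-55))*400/110).round().tolist() for a,b in ((-1,-1),(-1,1),(1,1),(1,-1))])
print(g)
```

```text
scene rim [ 0.402 -0.239  0.045]
scene rim [ 0.397 -0.336  0.045]
scene rim [ 0.505 -0.245  0.045]
side rim [ 0.48  -0.333  0.045]
side rim [ 0.384 -0.327  0.045]
side rim [ 0.387 -0.228  0.045]
side rim [ 0.486 -0.231  0.045]
scene 0.03 [[146.0, 72.0], [187.0, 46.0], [218.0, 72.0], [177.0, 99.0]]
scene -0.08 [[166.0, 177.0], [204.0, 151.0], [233.0, 176.0], [195.0, 203.0]]
side 0.03 [[236.0, 75.0], [230.0, 101.0], [186.0, 93.0], [193.0, 67.0]]
side -0.08 [[228.0, 172.0], [223.0, 199.0], [180.0, 190.0], [186.0, 164.0]]
[ 0.43983477 -0.27743042  0.22658475]
```

>>> servo_tool:
  commands:
    - [[0,0,0,35,-24,3,30],[0,0,0,70,-46,3,30],[0,0,0,98,-62,3,30],[0,0,0,112,-70,3,30],[0,0,0,117,-73,3,30]]

```text
time: 15.12
position: [0.4429, -0.2742, 0.0718]
tool_rot: [0.485, 1.504, 0.327]
ft_force: [0.0, -0.7, -1.3]
grip_width: 0.46
```

Run:
```python
from h import *
s=ctrl.get_state();print(s['position'],s['ft_force'],s['time']);Rt=R.from_rotvec(s['tool_rot']).as_matrix();print(s['position']-Rt[:,0]*.019)
```

```text
[ 0.44289914 -0.27424559  0.07182747] [ 0.00219724 -0.70526467 -1.33188433] 15.125
[ 0.44192805 -0.28364881  0.08830887]
```

>>> servo_tool:
  commands:
    - [[0,0,0,0.9,-0.5,0,30],[0,0,0,1.7,-1,0,30],[0,0,0,2.6,-1.5,0,30]]

```text
time: 15.5
position: [0.4432, -0.2756, 0.0706]
tool_rot: [0.485, 1.502, 0.326]
ft_force: [-2.2, -1.6, 8.2]
grip_width: 0.459
```

>>> servo_tool:
  commands:
    - [[0,0,0,0.9,-0.5,0,30],[0,0,0,0.9,-0.5,0,30]]

```text
time: 15.75
position: [0.4432, -0.2756, 0.0706]
tool_rot: [0.485, 1.501, 0.327]
ft_force: [-2.7, -1.5, 9.0]
grip_width: 0.457
```

Floor contact of 9 N. Releasing and withdrawing along the tool axis.

>>> servo_tool:
  commands:
    - [[0,0,0,-0.9,0.5,0,45],[0,0,0,-0.9,0.5,0,60],[0,0,0,-0.9,0.5,0,75],[0,0,0,-0.9,0.5,0,75],[0,0,0,-0.9,0.5,0,75]]

```text
time: 16.38
position: [0.4425, -0.2748, 0.0687]
tool_rot: [0.486, 1.504, 0.326]
ft_force: [0.3, 0.3, 0.9]
grip_width: 0.836
```

>>> servo_tool:
  commands:
    - [[0,0,0,-15,0,0,75],[0,0,0,-40,0,0,75],[0,0,0,-80,0,0,75],[0,0,0,-120,0,0,75],[0,0,0,-120,0,0,75]]

```text
time: 17.0
position: [0.4367, -0.338, 0.1765]
tool_rot: [0.482, 1.5, 0.32]
ft_force: [0.3, 0.1, -0.6]
grip_width: 0.86
```

Run:
```python
from h import *
s=ctrl.get_state();print(s['position'],s['time'])
out=[]
for n in ('scene','side'):
    im=vision.get_image(n);save(n+'6',im);u,v=map(int,proj(n,(.44,-.28,.06)));out.append(cv2.resize(im[v-45:v+45,u-45:u+45],(380,380),interpolation=cv2.INTER_CUBIC))
    for dz in (.006,.116): print(n,dz,((np.array(proj(n,(.442,-.284,dz)))-(u-45,v-45))*380/90).round())
save('crop6',np.hstack(out))
k=cv2.inRange(cv2.cvtColor(cv2.imread('pics/side6.png'),cv2.COLOR_BGR2HSV),(105,120,40),(130,255,255))
for c in cv2.findContours(k,0,2)[0]:
    if cv2.contourArea(c)>150:print(cv2.minAreaRect(c))
```

```text
[ 0.43669031 -0.33804027  0.17646514] 17.0
scene 0.006 [199. 248.]
scene 0.116 [181. 142.]
side 0.006 [188. 239.]
side 0.116 [195. 137.]
((223.8918914794922, 292.6486511230469), (14.79590892791748, 39.7845573425293), 9.462322235107422)
((319.1446533203125, 168.474609375), (12.610727310180664, 27.00263214111328), 4.085616588592529)
((539.0, 172.0), (120.0, 40.0), 90.0)
((394.3077087402344, 122.9615478515625), (19.807729721069336, 27.260143280029297), 11.309932708740234)
((290.5, 53.0), (106.0, 109.0), 90.0)
```

View pics/crop6.png

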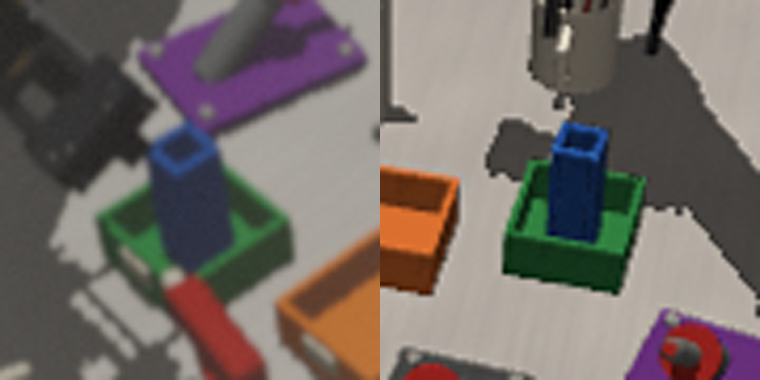

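The sleeve stands upright in the middle of the green bay, with the gripper clear. The spare is unmoved at (223.9,292.6).

```bash
python3 -c "
from h import *
close_job()"
```

```text
the job is handed in; nothing more can be done
```

The sleeve from the mat went fully home on the gauge pin, so I took it off and stood it on end in the green bay. I handed the job in at about 17 s.

- **Fit test:** It slid down the pin with almost no force until it met the collar with 7.5 N. My pose estimate put it at 58 mm there, against 55 mm nominal. That difference is within calibration error. After I let go, the scene view showed the sleeve against the red collar.
- **Placing:** It touched the bay floor with about 9 N before I released it. The last pictures show it upright and near the centre of the bay, with the gripper clear.
- **Everything else:** The spare sleeve is at the same pixel position as at the start. I made no final check on the mug, bottle, squeegee, tape or tin, but no unexpected contact force showed up.
- **Disagreement:** The side and scene cameras put the bay centre about 17 mm apart in x and 10 mm in y. I aimed for the average, (0.442, -0.283), so the centring could be off by roughly 10 mm, inside the 32 mm allowed.

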